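Make up the pair on the jewellery stall

ROBOT

A 6-joint arm with a two-finger parallel gripper is mounted at the origin on the work surface. World frame = base frame: x ahead of the robot, y to its left, z up, the work surface at z = 0. Lengths are in m, angles in rad, forces in N, time in s.
With the tool pointing down it reaches from about 0.3 to 0.875 m from the base axis. Payload 6.4 kg.
Tool frame: the origin (TCP) lies on the centre line of the jaws, within the pads' length; the fingertips stand bot.tip_reach ahead of it and the grasp point (between the pads) lies 2 mm behind it (bot.tip_reach is the distance from the TCP to the fingertips, in m); z points along the fingers, y is the direction in which the jaws open and shut (so a half turn about z gives the same grasp; the last joint's range is limited). The gripper opens to 88 mm and grips with 3 to 60 N. Pads are 18 mm wide; open, the fingers measure 123 mm over their backs; the gripper's body (75 mm by 187 mm) begins 45 mm behind the grasp point.
Start: joints at [-0.206, 0.181, 1.607, -0, 1.354, -0.206], TCP at [0.575, 0, 0.256] pointing down, gripper open.
Joint ranges: [-2.99, 2.99], [-0.89, 2.07], [0.3, 2.58], [-1.14, 4.28], [0, 2.63], [-3.12, 3.12]. Speed limits (rad/s): [2.57, 2.57, 3.01, 3.14, 3.14, 3.14].

INTERFACE

Orientations are given as [roll, pitch, yaw] about the fixed x, y, z axes, in that order (R = Rz(yaw) Ry(pitch) Rx(roll)).
In Python, from rig import bot gives the robot as it stands.
- The arm moves only by the tool jog_arm, never from a script. Its argument "deltas" is a list that holds one entry, the list of rows, each a list of 7 numbers: the finger opening in cm, from 0 to 8.81, then the shift along the tool's x, y, z in cm, then the turn, a rotation vector about the tool's x, y, z in degrees. A call has 1 to 8 rows; each row is the pose to reach, as a shift and turn from the pose commanded when the call began, along the tool's axes at that moment; what a row does not reach only later rows make up. A row lasts 1/10 s, in which the tool goes at most 50 mm and 8.59 degrees, less where a joint would pass 70% of its speed; a pose out of reach is approached as far as the arm can. A call with a gripper value outside its range is refused whole. The fingers move at their own pace and stop on an object; "squeeze" is the grip in N (left out, the last holds). Time passes only in rows, so rows that repeat a pose let the fingers close. It gives the time, the measured TCP pose, the force and the opening at its end, in the units of the state.
- bot.get_state(): the state, without advancing time (a new reading comes with each control period).
- bot.get_image(name): name is "scene" or "side" or "wrist"; returns a dict with "image" (400x640x3 uint8, red, green, blue), "intrinsics" (3x3 intrinsics, pixels), "dist_coeffs" ([k1, k2, p1, p2, k3] as OpenCV has them; the pictures are not rectified), "cam_to_world" (4x4, takes a point from camera to world coordinates). Camera axes: x right, y up, looking along -z (the intrinsics and any distortion apply to the point x, -y, -z); pixel columns grow to the right and rows downward; lengths in m; the calibration is good to about 2 mm. A picture is of the moment at which its call begins. There is no depth.
- bot.finish_job(): hands the job in, once; it reports no verdict.
The state is a dict: "clock": time; "joint_positions": joint angles; "qd": joint speeds; "effort": joint torques, N m; "tool_pos": TCP position; "tcp_rot": TCP orientation; "wrist_force": force on the tool from outside, world axes, zero at the start; "ft_torque": the same for the moment, N m; "grip_width": opening from 0.0 (shut) to 1.0 (fully open).
Only numpy, scipy, OpenCV 4.12 (cv2) and the standard library are available. Lean on these libraries where they do the work, as an engineer would, in place of code of your own. Each camera call takes 0.05 s, during which the arm holds its last target.

TASK

The wind has blown two jewellery stands onto their backs. See which kind, tall or short, is on show on one of the two moss mats, take the lying stand of that same kind, first stand it up on its foot on the bare table and let go, then take it again from above and set it down in the middle of the empty mat, upright, square with the mat and facing the customers (away from you). Do not drop it, leave the other lying stand where it is, and do not disturb the standing stands, the jar or the bowl.

Things in the scene. Friction and masses are not known exactly. Their poses are not given: they have to be found in the camera images.
- tall_centre (a point): point in the tall (155 mm) stand that lies on its flat back: half-way up, 35 mm in front of the back plane (35 mm above the table as it lies; the body's mid-thickness is 18 mm nearer the back). Axes: x foot to head, y across, z out of the face. Its linen body is 34 mm thick against the back; 60 mm wide, round shoulders up to x = +10 mm; above that a neck 36 mm wide, parallel sides, to x = +60 mm, then a half-round top.
- tall_foot (a point): middle of the underside of the tall stand's wooden foot, 77.5 mm from tall_centre along -x. Foot: 14 mm high (x), 80 mm wide (y), 70 mm deep (z), its back edge flush with the flat back. Stand 0.32 kg, give or take 30 per cent, centre of mass near the foot; stable on its foot, rights itself if it leans less than 10 degrees.
- tall_face (a point): point 35 mm in front of tall_centre along z, level with the front edge of the foot; tells which way the face looks.
- tall_twin: upright twin of the tall stand, same shape, 155 mm tall; origin under the middle of its foot, z up, face along +x. It stands either on a moss mat (it is then the one on show) or on the dark storage board at the side.
- short_centre (a point): point in the short (105 mm) stand that lies on its flat back: half-way up, 35 mm in front of the back plane (35 mm above the table as it lies; the body's mid-thickness is 18 mm nearer the back). Axes: x foot to head, y across, z out of the face. Its linen body is 34 mm thick against the back: a plain slab 50 mm wide, parallel sides from x = -38 to +27 mm, then a half-round top of 25 mm radius.
- short_foot (a point): middle of the underside of the short stand's wooden foot, 52.5 mm from short_centre along -x. Foot: 14 mm high (x), 80 mm wide (y), 70 mm deep (z), its back edge flush with the flat back. Stand 0.25 kg, give or take 30 per cent, centre of mass near the foot; stable on its foot, rights itself if it leans less than 10 degrees.
- short_face (a point): point 35 mm in front of short_centre along z, level with the front edge of the foot; tells which way the face looks.
- short_twin: upright twin of the short stand, same shape, 105 mm tall; origin under the middle of its foot, z up, face along +x. It stands either on a moss mat (it is then the one on show) or on the dark storage board at the side.
- mat_1: one of the two square display mats of green moss on the table, fixed, firm, 120 x 120 mm, 12 mm thick; origin on the table under its centre, z up, x towards the customers (away from the robot), y along the table. Either mat may be the occupied one.
- mat_2: the other display mat, of the same size and axes.
- board: dark wooden storage board, fixed, 120 x 120 x 12 mm, at the side; origin under its centre. The twin that is not on show stands on it.
- jar: closed glass jar, 64 mm across and 90 mm tall, loose bystander; origin under its centre.
- bowl: shallow wooden bowl, 150 mm across and 50 mm tall, loose bystander; origin under its centre.

How it is judged:
By the outcome, as a careful person would: the job done as asked, in the order asked, and still so for the second after the job is handed in, with the robot touching nothing.
It also fails if it takes over 64 s, if anything falls off the work surface, if the arm or the gripper's body presses on something with over 40 N, if the wrist force passes 120 N, or if a joint passes its speed limit or range.

## Working session

There is one attempt and no reset: what is moved stays moved. The work goes in short steps, Python scripts to look and compute and a tool call to move; the robot and the scene stay as the last step left them, time stands still between calls to the robot, and variables do not carry over. Pictures are saved under pics/ and viewed, and the job is handed in when it is done.

Besides the shell and the picture viewer there is one more tool, called after "Request:" as name(argument=value, ...), one argument or row to a line, values as JSON. jog_arm: Moves the arm, as the interface text tells. Its arguments: {"type":"object","properties":{"deltas":{"type":"array"},"squeeze":{"type":"number"}},"required":["deltas"]}

```bash
mkdir -p pics; ls; python3 - <<'E'
from rig import bot
import cv2,pickle
d={}
for n in ["scene","side","wrist"]:
    r=bot.get_image(n); d[n]=r
    cv2.imwrite(f"pics/{n}0.png",r["image"][:,:,::-1])
    print(n,r["intrinsics"].tolist(),r["dist_coeffs"],r["cam_to_world"].round(3).tolist())
pickle.dump(d,open("d0.pkl","wb"))
print(bot.get_state(),bot.tip_reach)
E
```

```text
pics
scene [[399.660688769879, 0.0, 317.72130445309836], [0.0, 399.660688769879, 198.22823869071706], [0.0, 0.0, 1.0]] [-0.01042091  0.          0.          0.          0.        ] [[0.51, -0.522, 0.683, 1.35], [0.86, 0.331, -0.389, -0.476], [-0.023, 0.786, 0.618, 0.811], [0.0, 0.0, 0.0, 1.0]]
side [[370.0422308742223, 0.0, 319.0416929074112], [0.0, 370.0422308742223, 197.83881502397756], [0.0, 0.0, 1.0]] [-0.01178172  0.          0.          0.          0.        ] [[0.991, 0.09, -0.101, 0.45], [-0.133, 0.525, -0.84, -0.944], [-0.022, 0.846, 0.532, 0.675], [0.0, 0.0, 0.0, 1.0]]
wrist [[288.133023582161, 0.0, 319.63590024627183], [0.0, 288.133023582161, 199.4498323726368], [0.0, 0.0, 1.0]] [-0.0089575  0.         0.         0.         0.       ] [[1.0, -0.0, 0.001, 0.575], [0.0, 0.967, 0.256, 0.065], [-0.001, -0.256, 0.967, 0.384], [0.0, 0.0, 0.0, 1.0]]
{'clock': 0.15, 'joint_positions': array([-2.06307974e-01,  1.81343281e-01,  1.60774744e+00,  9.75127723e-06,
        1.35379872e+00, -2.06287000e-01]), 'qd': array([-0.00038918, -0.0021007 , -0.00416158,  0.00116558, -0.00283817,
        0.00175865]), 'effort': array([ 2.17843895e-03, -4.34232402e+01, -3.42173409e+01,  7.02767819e-02,
        3.56537139e-02, -6.69761539e-05]), 'tool_pos': array([5.74626494e-01, 9.39547170e-05, 2.55047252e-01]), 'tcp_rot': array([-3.14032531e+00, -2.74935466e-04,  1.57077307e+00]), 'wrist_force': array([-0.42702342, -0.30296275,  0.18343997]), 'ft_torque': array([-0.03342914,  0.01294601,  0.02158895]), 'grip_width': 1.0035985813567636} 0.017
```

View pics/scene0.png

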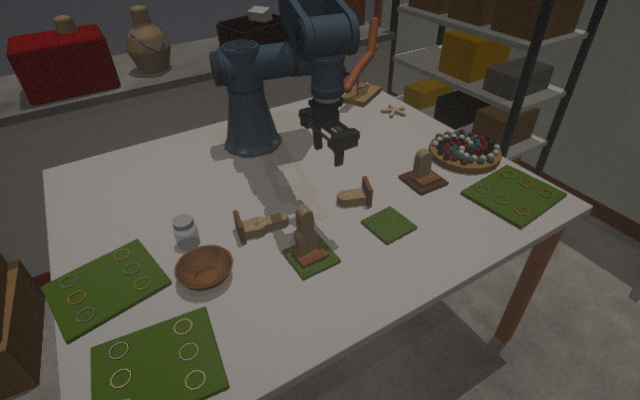

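View pics/side0.png

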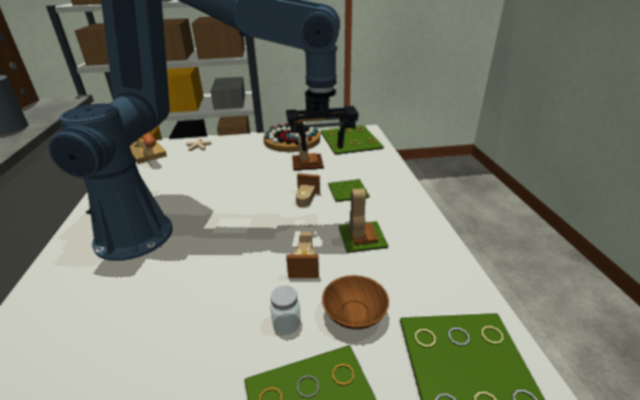

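View pics/wrist0.png

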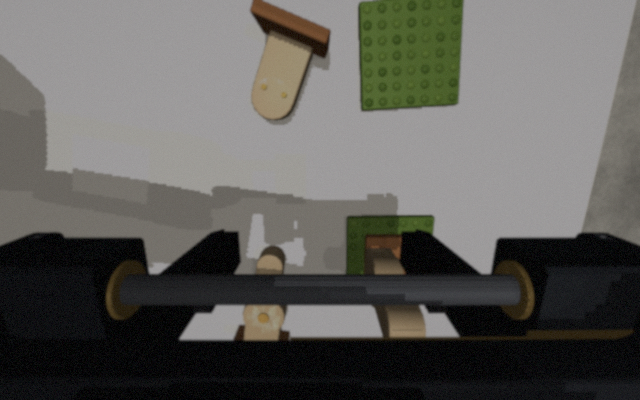

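```bash
cat > h.py <<'E'
import numpy as np,cv2,pickle
def ray(r,uv):
    p=cv2.undistortPoints(np.array(uv,float).reshape(-1,1,2),r["intrinsics"],r["dist_coeffs"]).reshape(-1,2)
    d=np.c_[p[:,0],-p[:,1],-np.ones(len(p))]@r["cam_to_world"][:3,:3].T
    return r["cam_to_world"][:3,3],d
def onz(r,uv,z):
    o,d=ray(r,uv); return o+d*((z-o[2])/d[:,2])[:,None]
def proj(r,P):
    M=np.linalg.inv(r["cam_to_world"]); q=np.atleast_2d(P)@M[:3,:3].T+M[:3,3]; q=q*[1,-1,-1]
    return cv2.projectPoints(q.reshape(-1,1,3),np.zeros(3),np.zeros(3),r["intrinsics"],r["dist_coeffs"])[0].reshape(-1,2)
def crop(r,box,f,name):
    x0,y0,x1,y1=box
    cv2.imwrite(name,cv2.resize(r["image"][y0:y1,x0:x1,::-1],None,fx=f,fy=f,interpolation=cv2.INTER_CUBIC))
E
python3 - <<'E'
from h import *
d=pickle.load(open("d0.pkl","rb"));s=d["scene"]
for n,uv,z in [("mat2 corners",[(389,208),(416,227),(389,242),(362,222)],.012),("mat1",[(284,257),(310,276),(340,260)],.012),("jar",[(185,250)],0),("bowl",[(204,262)],.05),("tallfoot",[(238,242),(246,241)],0),("tallhead",[(290,222)],.02),("board",[(400,178),(424,192),(447,182),(423,168)],.012),("shortfoot",[(371,205),(337,200)],.01)]:
    print(n,onz(s,uv,z).round(3)[:,:2].tolist())
crop(s,(220,170,420,290),4,"pics/c1.png")
E
```

```text
mat2 corners [[0.628, 0.191], [0.739, 0.202], [0.746, 0.096], [0.637, 0.081]]
mat1 [[0.641, -0.183], [0.737, -0.156], [0.731, -0.059]]
jar [[0.456, -0.407]]
bowl [[0.58, -0.381]]
tallfoot [[0.506, -0.265], [0.514, -0.244]]
tallhead [[0.53, -0.106]]
board [[0.521, 0.324], [0.624, 0.339], [0.624, 0.442], [0.517, 0.432]]
shortfoot [[0.584, 0.154], [0.505, 0.077]]
```

View pics/c1.png

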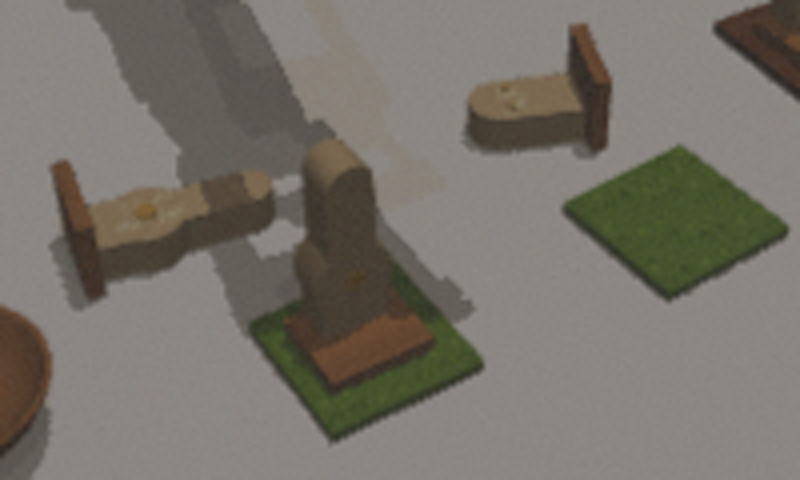

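Request:
jog_arm(
  deltas=[
    [[8.8,-4,0,-1.5,0,0,0],[8.8,-8,-1,-3,0,0,0],[8.8,-12,-2,-4,0,0,0],[8.8,-16,-3,-6,0,0,0],[8.8,-20,-4,-8,0,0,0],[8.8,-24,-4,-8,0,0,0],[8.8,-24,-4,-8,0,0,0],[8.8,-24,-4,-8,0,0,0]],
  ],
)

```text
clock: 0.95
tool_pos: [0.5346, -0.2404, 0.335]
tcp_rot: [-3.141, -0.001, 1.569]
wrist_force: [-0.9, 0.9, 0.6]
grip_width: 0.995
```

```bash
python3 - <<'E'
from rig import bot
from h import *
r=bot.get_image("wrist"); pickle.dump(r,open("w1.pkl","wb"))
cv2.imwrite("pics/w1.png",r["image"][:,:,::-1])
s=bot.get_state();print(s["clock"],s["tool_pos"],s["tcp_rot"],s["joint_positions"].round(3))
E
```

```text
1.0 [ 0.53472961 -0.23944609  0.33494064] [-3.14044440e+00 -1.37572775e-03  1.57034876e+00] [-0.624  0.152  1.481  0.     1.511 -0.623]
```

View pics/w1.png

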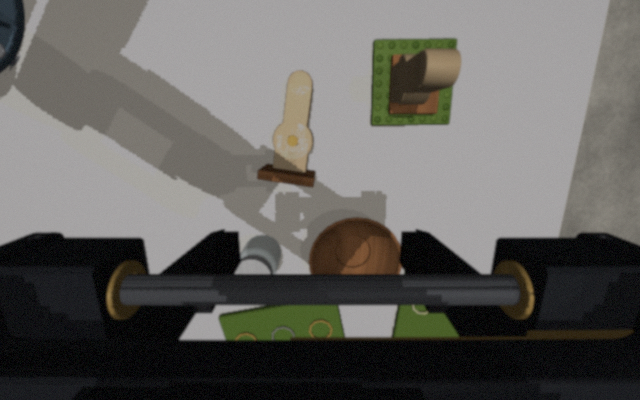

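```bash
python3 - <<'E'
from h import *
r=pickle.load(open("w1.pkl","rb"))
crop(r,(240,50,340,200),4,"pics/c2.png")
im=r["image"].astype(int);R,G,B=im[...,0],im[...,1],im[...,2]
hsv=cv2.cvtColor(r["image"],cv2.COLOR_RGB2HSV)
for p in [(299,85),(296,110),(292,125),(290,160),(270,172),(300,180),(285,90)]: print(p,im[p[1],p[0]],hsv[p[1],p[0]])
E
```

```text
(299, 85) [167 153 127] [ 20  61 167]
(296, 110) [164 150 118] [ 21  72 164]
(292, 125) [166 149 120] [ 19  71 166]
(290, 160) [151 134 107] [ 18  74 151]
(270, 172) [72 50 32] [ 14 142  72]
(300, 180) [67 41 23] [ 12 167  67]
(285, 90) [160 155 148] [ 18  19 160]
```

View pics/c2.png

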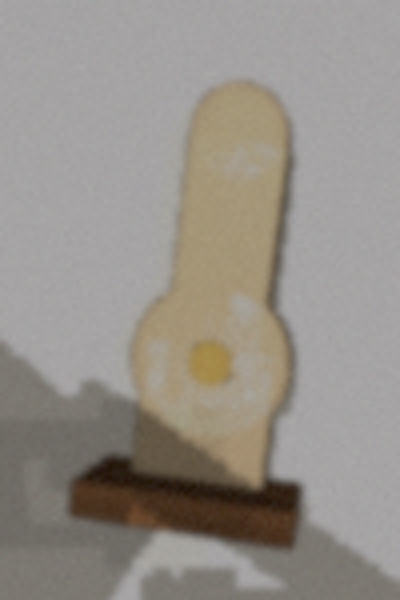

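```bash
python3 - <<'E'
from h import *
r=pickle.load(open("w1.pkl","rb"))
c=lambda L:[(240+x/4,50+y/4) for x,y in L]
f=onz(r,c([(70,515),(295,547)]),.07); print("foot underside edge",f.round(4).tolist(),np.linalg.norm(f[0]-f[1]))
hsv=cv2.cvtColor(r["image"],cv2.COLOR_RGB2HSV)
m=((hsv[...,1]>42)&(hsv[...,2]>90)&(hsv[...,0]<28)).astype(np.uint8)
m[:, :250]=0;m[:,330:]=0;m[:60]=0;m[178:]=0
m=cv2.morphologyEx(m,cv2.MORPH_OPEN,np.ones((3,3)))
P=[]
for y in range(74,120,4):
    xs=np.where(m[y])[0]; e=onz(r,[(xs.min()-.0,y),(xs.max()+1,y)],.034); P.append(e.mean(0)); print(y,xs.min(),xs.max(),e[:,:2].round(4).tolist(),round(float(np.linalg.norm(e[0]-e[1])),4))
ys=np.where(m.any(1))[0];print(ys.min(),np.where(m[ys.min()])[0],onz(r,[(299,ys.min())],.034))
n=np.array(P)[2:-1]; k=np.polyfit(n[:,1],n[:,0],1);print("x=",k)
fm=f.mean(0);d=(f[1]-f[0])[:2];print("foot mid",fm,"axis from foot edge deg",np.degrees(np.arctan2(d[1],d[0])),"axis from neck: dir deg",np.degrees(np.arctan2(1,k[0])))
# mats
g=((hsv[...,0]>35)&(hsv[...,0]<60)&(hsv[...,1]>100)).astype(np.uint8)
d0=pickle.load(open("d0.pkl","rb"))
w=d0["wrist"];h2=cv2.cvtColor(w["image"],cv2.COLOR_RGB2HSV)
g=((h2[...,0]>35)&(h2[...,0]<65)&(h2[...,1]>80)).astype(np.uint8)
for nm,rr in [("scene",d0["scene"]),("wrist",w),("w1",r)]:
    h2=cv2.cvtColor(rr["image"],cv2.COLOR_RGB2HSV)
    g=((h2[...,0]>35)&(h2[...,0]<65)&(h2[...,1]>80)).astype(np.uint8)
    cs,_=cv2.findContours(g,cv2.RETR_EXTERNAL,cv2.CHAIN_APPROX_NONE)
    for q in cs:
        if 800<cv2.contourArea(q)<14000:
            hull=cv2.convexHull(q); a=cv2.approxPolyDP(hull,5,True)[:,0]
            e=onz(rr,a,.012); print(nm,cv2.contourArea(q),a.tolist(),e[:,:2].round(4).tolist(),e.mean(0).round(4))
E
```

```text
foot underside edge [[0.448, -0.2499, 0.07], [0.5261, -0.2614, 0.07]] 0.07892940996912957
74 291 308 [[0.4949, -0.1091], [0.5199, -0.1092]] 0.025
78 289 310 [[0.492, -0.1143], [0.5226, -0.1144]] 0.0306
82 288 311 [[0.4904, -0.1195], [0.5239, -0.1196]] 0.0335
86 287 311 [[0.4889, -0.1248], [0.5239, -0.1248]] 0.035
90 287 311 [[0.4887, -0.13], [0.5239, -0.1301]] 0.0351
94 286 311 [[0.4871, -0.1354], [0.5238, -0.1354]] 0.0367
98 286 311 [[0.487, -0.1407], [0.5238, -0.1408]] 0.0368
102 285 310 [[0.4854, -0.1461], [0.5223, -0.1462]] 0.0369
106 285 310 [[0.4852, -0.1515], [0.5222, -0.1516]] 0.037
110 284 309 [[0.4836, -0.157], [0.5208, -0.157]] 0.0372
114 284 309 [[0.4834, -0.1624], [0.5207, -0.1625]] 0.0373
118 283 308 [[0.4818, -0.168], [0.5192, -0.1681]] 0.0374
71 [296 297 298 299 300 301 302 303] [[ 0.50606161 -0.10529407  0.034     ]]
x= [0.12340694 0.52210857]
foot mid [ 0.487088   -0.25560562  0.07      ] axis from foot edge deg -8.38060323776405 axis from neck: dir deg 82.96487242330429
scene 9194.0 [[205, 308], [227, 388], [203, 399], [92, 399], [92, 347]] [[0.6899, -0.4222], [0.9
[... 739 characters left out ...]
582]] [ 0.6633 -0.0975  0.012 ]
wrist 10416.5 [[462, 0], [456, 102], [363, 109], [360, 3]] [[0.7359, 0.2007], [0.7419, 0.0904], [0.6278, 0.0819], [0.6201, 0.1973]] [0.6814 0.1426 0.012 ]
w1 1443.0 [[399, 305], [443, 312], [459, 335], [393, 336]] [[0.6768, -0.4917], [0.7578, -0.5066], [0.7932, -0.5563], [0.6703, -0.5579]] [ 0.7245 -0.5281  0.012 ]
w1 2846.5 [[343, 336], [226, 341], [220, 316], [269, 305], [337, 306]] [[0.5773, -0.5576], [0.3586, -0.5686], [0.3523, -0.5143], [0.4428, -0.4913], [0.5652, -0.4935]] [ 0.4592 -0.5251  0.012 ]
w1 2802.0 [[454, 39], [448, 121], [372, 124], [374, 42]] [[0.7257, -0.0595], [0.7293, -0.1722], [0.6141, -0.1766], [0.612, -0.0635]] [ 0.6703 -0.1179  0.012 ]
```

Request:
jog_arm(
  deltas=[
    [[8.8,4,-2,2,0,0,0],[8.8,8,-4,4,0,8,0],[8.8,12,-5,6,0,16,0],[8.8,16,-5.5,8,0,24,0],[8.8,16,-5.5,10,0,32,0],[8.8,16,-5.5,12,0,40,0],[8.8,16,-5.5,13,0,48,0],[8.8,16,-5.5,13,0,56,0]],
  ],
)

```text
clock: 1.8
tool_pos: [0.4796, -0.0781, 0.2049]
tcp_rot: [-3.139, -0.984, 1.571]
wrist_force: [0.1, -0.1, -0.0]
grip_width: 0.997
```

```bash
python3 - <<'E'
from rig import bot
s=bot.get_state();print(s["clock"],s["tool_pos"],s["tcp_rot"],s["joint_positions"].round(3))
E
```

```text
1.8 [ 0.47957433 -0.07811723  0.20489937] [-3.13926496 -0.98438696  1.57067738] [-0.798  0.416  1.717  0.635  1.783 -0.922]
```

```bash
cat >> h.py <<'E'
from scipy.spatial.transform import Rotation as Ro
def R0(): return Ro.from_matrix(np.array([[0,1,0],[1,0,0],[0,0,-1.]]))
def tgt(yaw,tilt): # yaw about world z deg, tilt about jaw axis
    return Ro.from_euler('z',yaw,degrees=True)*Ro.from_euler('x',tilt,degrees=True)*R0()
def delta(s,p,R):
    Rc=Ro.from_euler('xyz',s["tcp_rot"])
    return (Rc.inv().apply(np.array(p)-s["tool_pos"])*100).round(2),(Rc.inv()*R).as_rotvec(degrees=True).round(1)
E
python3 - <<'E'
from rig import bot
from h import *
s=bot.get_state()
print(delta(s,[.5095,-.096,.15],tgt(-7.4,-25)))
E
```

```text
(array([-5.56,  3.  ,  1.54]), array([ -2.3, -81.3,   7.8]))
```

Request:
jog_arm(
  deltas=[
    [[6,-1,1,0.4,-0.2,-8,0.8],[6,-2,1.5,0.6,-0.4,-16,1.6],[6,-3,2,0.8,-0.7,-24,2.4],[6,-4,2.5,1,-1,-32,3.2],[6,-5,3,1.2,-1.2,-40,4],[6,-5.6,3,1.5,-1.4,-48,4.8],[6,-5.6,3,1.5,-1.6,-56,5.6],[6,-5.6,3,1.5,-1.8,-64,6.4]],
  ],
)

```text
clock: 2.6
tool_pos: [0.5102, -0.0972, 0.1515]
tcp_rot: [-3.128, 0.147, 1.466]
wrist_force: [-0.9, 0.8, -0.8]
grip_width: 0.683
```

```bash
python3 - <<'E'
from rig import bot
from h import *
s=bot.get_state();print(s["tool_pos"],s["tcp_rot"],s["joint_positions"].round(2))
print(delta(s,[.5095,-.096,.132],tgt(-7.4,-25)))
E
```

```text
[ 0.5102108  -0.09720315  0.15148565] [-3.12801132  0.14679738  1.46567207] [-0.33  0.19  1.83 -0.16  1.11 -0.15]
(array([ 0.4 , -0.06,  1.91]), array([ -0.4, -16.6,   1.4]))
```

Request:
jog_arm(
  deltas=[
    [[6,0.2,0,1,-0.2,-8,0.7],[6,0.4,0,1.9,-0.4,-16.6,1.4],[6,0.4,0,1.9,-0.4,-16.6,1.4],[6,0.4,0,1.9,-0.4,-16.6,1.4]],
  ],
)

```text
clock: 3.0
tool_pos: [0.5094, -0.0952, 0.1308]
tcp_rot: [-3.136, 0.429, 1.447]
wrist_force: [-0.3, 0.3, 0.6]
grip_width: 0.68
```

```bash
python3 - <<'E'
from rig import bot
from h import *
s=bot.get_state();print(s["tool_pos"],s["tcp_rot"],s["joint_positions"].round(2))
print(delta(s,[.503,-.146,.023],tgt(-7.4,-25)))
r=bot.get_image("scene");crop(r,(200,90,400,290),3,"pics/s2.png")
r=bot.get_image("wrist");cv2.imwrite("pics/w2.png",r["image"][:,:,::-1])
E
```

```text
[ 0.5094454  -0.09523334  0.13082102] [-3.13625104  0.42853057  1.44707502] [-0.18  0.27  1.84 -0.49  1.07  0.2 ]
(array([-0.17,  0.05, 11.93]), array([-0.2, -0.4,  0.3]))
```

View pics/s2.png

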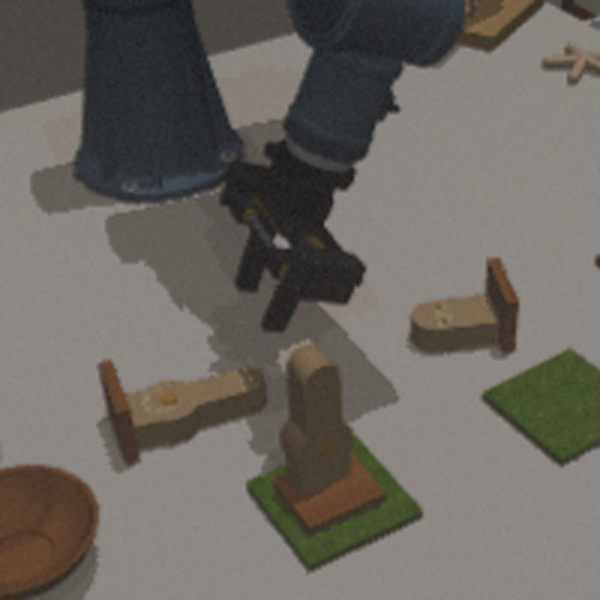

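View pics/w2.png

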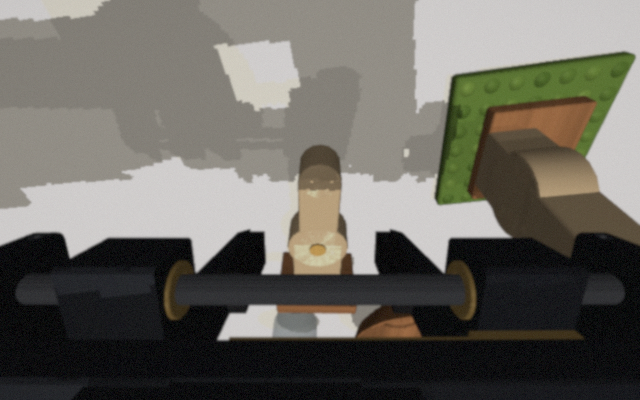

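Request:
jog_arm(
  deltas=[
    [[6,-0.1,0,4,0,0,0.2],[6,-0.1,0,8,0,0,0.2],[6,-0.1,0,11,0,0,0.2],[6,-0.1,0,11.7,0,0,0.2],[6,-0.1,0,11.7,0,0,0.2],[6,-0.1,0,11.7,0,0,0.2]],
  ],
)

```text
clock: 3.7
tool_pos: [0.5043, -0.1475, 0.0273]
tcp_rot: [3.14, 0.432, 1.436]
wrist_force: [0.1, 0.2, 0.6]
grip_width: 0.683
```

```bash
python3 - <<'E'
from rig import bot
from h import *
s=bot.get_state();print(s["tool_pos"],s["tcp_rot"],s["wrist_force"])
r=bot.get_image("scene");crop(r,(200,130,360,280),4,"pics/s3.png")
r=bot.get_image("wrist");cv2.imwrite("pics/w3.png",r["image"][:,:,::-1])
E
```

```text
[ 0.50428136 -0.14753622  0.0272883 ] [3.13978077 0.43155536 1.43551362] [0.11321366 0.21107434 0.60315988]
```

View pics/s3.png

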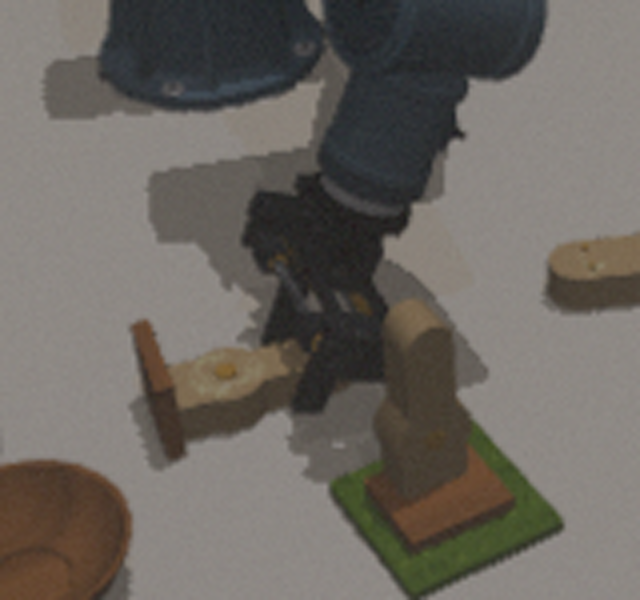

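View pics/w3.png

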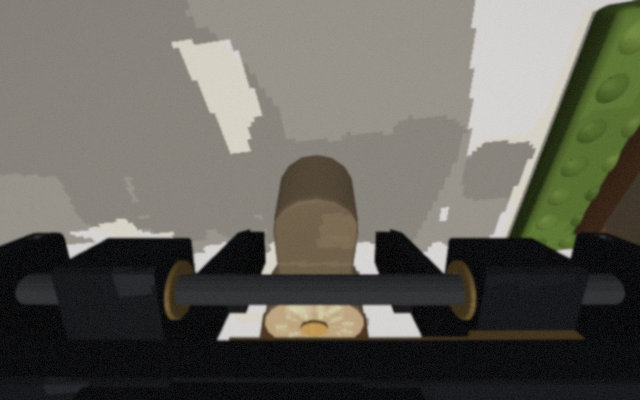

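Request:
jog_arm(
  deltas=[
    [[3,0,0,0,0,0,0],[2,0,0,0,0,0,0],[2,0,0,0,0,0,0],[2,0,0,0,0,0,0],[2,0,0,0,0,0,0],[2,0,0,0,0,0,0],[2,0,0,0,0,0,0]],
  ],
  squeeze=45,
)

```text
clock: 4.5
tool_pos: [0.5032, -0.1467, 0.0261]
tcp_rot: [-3.141, 0.432, 1.437]
wrist_force: [-2.2, 2.9, 6.4]
grip_width: 0.404
```

```bash
python3 - <<'E'
from rig import bot
from h import *
s=bot.get_state();print(s["tool_pos"],s["tcp_rot"],s["wrist_force"],s["grip_width"]*88)
# lift 60mm then rotate 90 while moving to (.48,-.10,.19)
print(delta(s,[.505,-.148,.10],Ro.from_euler('xyz',s["tcp_rot"])))
E
```

```text
[ 0.50322446 -0.14674888  0.02608126] [-3.14089204  0.43168531  1.43743899] [-2.16046858  2.91488085  6.43326961] 35.53769740760129
(array([-3.18,  0.19, -6.67]), array([0., 0., 0.]))
```

Request:
jog_arm(
  deltas=[
    [[2,-0.4,0,-0.9,0,0,0],[2,-0.9,0,-1.8,0,0,0],[2,-1.7,0,-3.6,0,0,0],[2,-2.5,0,-5.4,0,0,0],[2,-3.4,0,-7.2,0,0,0],[2,-4.2,0,-9,0,0,0],[2,-4.2,0,-9,0,0,0]],
  ],
)

```text
clock: 5.2
tool_pos: [0.5051, -0.148, 0.1283]
tcp_rot: [3.136, 0.432, 1.435]
wrist_force: [0.3, 0.1, -1.9]
grip_width: 0.403
```

```bash
python3 - <<'E'
from rig import bot
from h import *
s=bot.get_state();print(s["tool_pos"],s["tcp_rot"],s["wrist_force"],s["ft_torque"],s["grip_width"]*88)
print(delta(s,[.48,-.10,.20],tgt(-7.4,65)))
r=bot.get_image("scene");crop(r,(200,100,360,250),4,"pics/s4.png")
r=bot.get_image("side");crop(r,(230,120,430,270),4,"pics/d4.png")
E
```

```text
[ 0.50511399 -0.1479959   0.12831563] [3.13595386 0.43239481 1.4352404 ] [ 0.27964197  0.13381885 -1.93512305] [ 0.50892756 -0.05525158 -0.01110509] 35.42644431162432
(array([ 1.01, -3.09, -8.38]), array([ 0.4, 89.8, -0.1]))
```

View pics/s4.png

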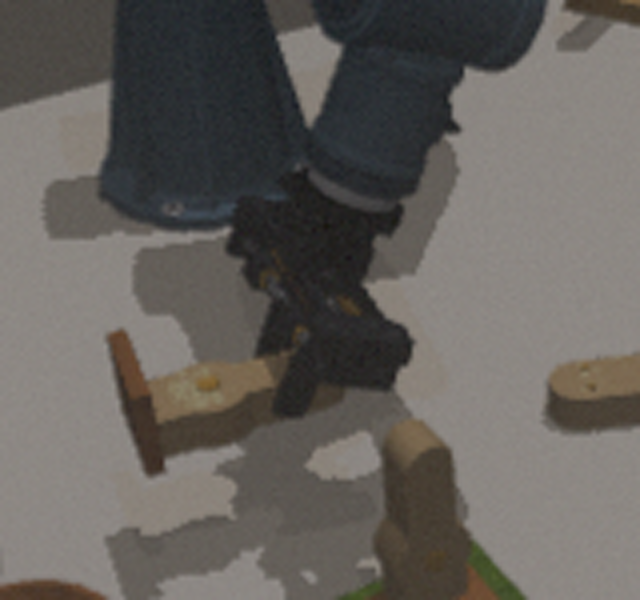

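View pics/d4.png

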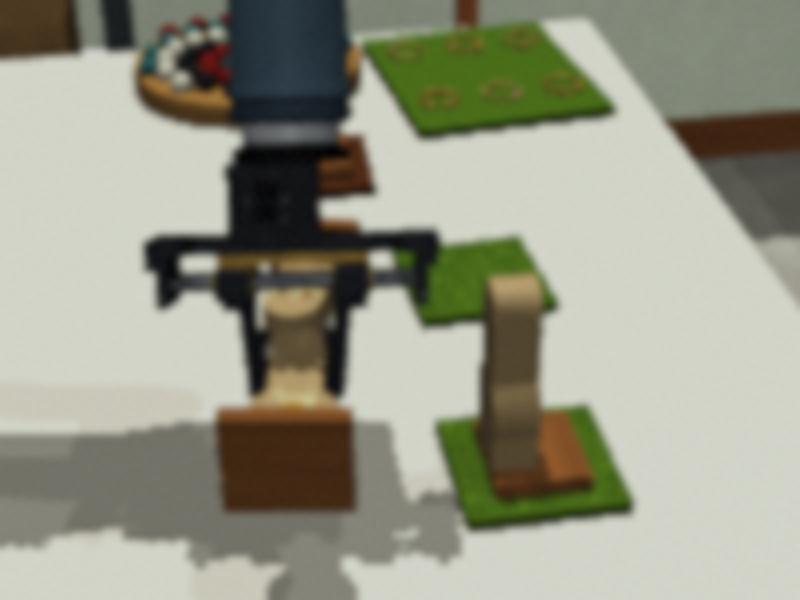

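Request:
jog_arm(
  deltas=[
    [[2,0,0,-1,0,4,0],[2,0,-0.5,-2.5,0,11,0],[2,0.3,-1,-4,0,19,0],[2,0.5,-1.5,-6,0,27,0],[2,0.7,-2,-7,0,35,0],[2,1,-3,-8.4,0,43,0],[2,1,-3.1,-8.4,0,51,0],[2,1,-3.1,-8.4,0,59,0]],
  ],
)

```text
clock: 6.1
tool_pos: [0.4781, -0.0998, 0.1971]
tcp_rot: [3.141, -0.603, 1.437]
wrist_force: [-0.2, 0.3, -3.6]
grip_width: 0.403
```

```bash
python3 - <<'E'
from rig import bot
from h import *
s=bot.get_state();print(s["tool_pos"],s["tcp_rot"],s["joint_positions"].round(2),s["wrist_force"],s["grip_width"]*88)
print(delta(s,[.48,-.10,.17],tgt(-7.4,65)))
E
```

```text
[ 0.4780541  -0.09976018  0.19711991] [ 3.14148662 -0.60261973  1.43688136] [-0.75  0.21  1.82  0.48  1.5  -0.75] [-0.21888706  0.31453432 -3.62114557] 35.467740619091
(array([-1.54,  0.2 ,  2.24]), array([ 0.2, 30.5, -0.2]))
```

Request:
jog_arm(
  deltas=[
    [[2,-0.4,0,0.5,0,6,0],[2,-0.8,0,1,0,14,0],[2,-1,0,1.5,0,22,0],[2,-1.5,0.2,2,0,28,0],[2,-1.5,0.2,2.2,0,30.5,0],[2,-1.5,0.2,2.2,0,30.5,0],[2,-1.5,0.2,2.2,0,30.5,0]],
  ],
)

```text
clock: 6.8
tool_pos: [0.4803, -0.0995, 0.1703]
tcp_rot: [-3.138, -1.129, 1.435]
wrist_force: [-0.3, -0.9, -2.0]
grip_width: 0.403
```

```bash
python3 - <<'E'
from rig import bot
from h import *
s=bot.get_state();print(s["tool_pos"],s["tcp_rot"],s["joint_positions"].round(2),s["wrist_force"],s["ft_torque"],s["grip_width"]*88)
d={}
r=bot.get_image("scene");d["scene"]=r;crop(r,(200,100,360,250),4,"pics/s5.png")
r=bot.get_image("side");d["side"]=r;crop(r,(200,100,400,250),4,"pics/d5.png")
pickle.dump(d,open("d5.pkl","wb"))
E
```

```text
[ 0.4802817  -0.0995268   0.17031952] [-3.13825212 -1.12862303  1.4347841 ] [-0.89  0.53  1.73  0.73  1.78 -0.96] [-0.29917058 -0.8676759  -1.96931964] [-0.69509479  0.09387945  0.02191391] 35.43913054682001
```

View pics/s5.png

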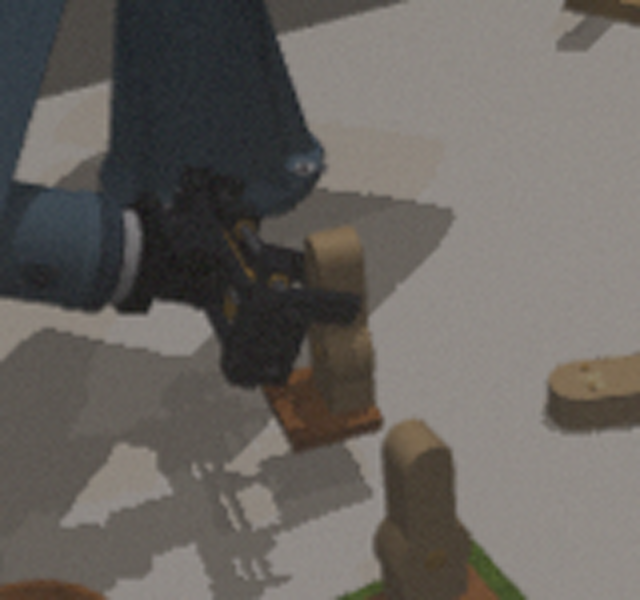

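View pics/d5.png

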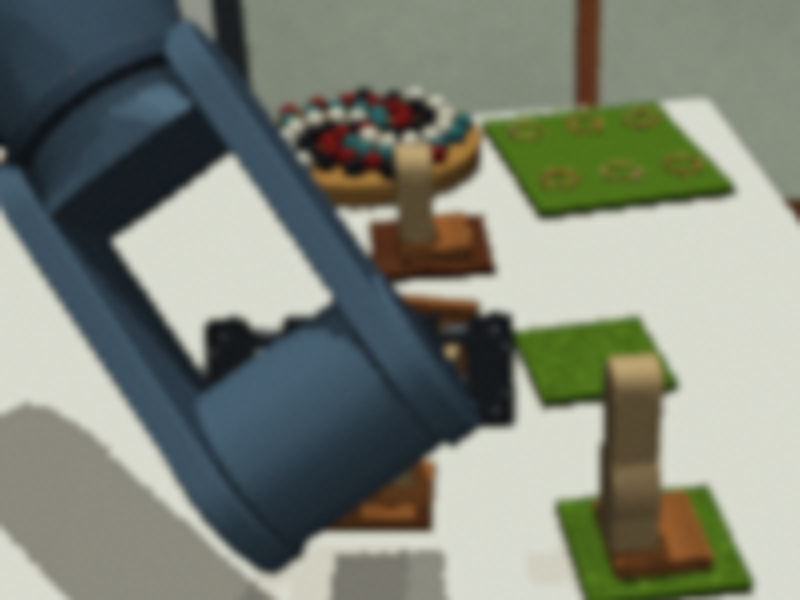

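```bash
python3 - <<'E'
from h import *
d=pickle.load(open("d5.pkl","rb"))
crop(d["scene"],(255,150,305,215),9,"pics/s5z.png")
E
```

```text
(no output)
```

View pics/s5z.png

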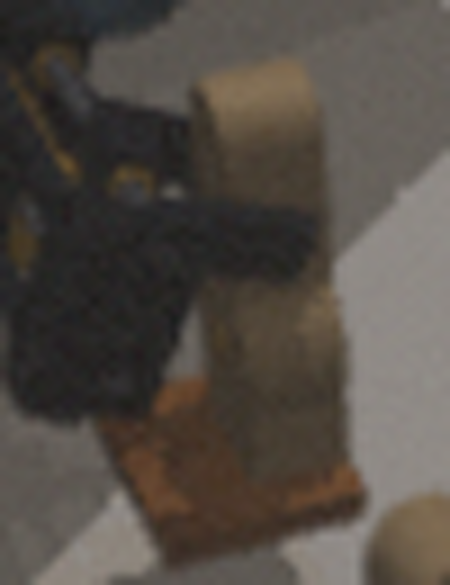

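```bash
python3 - <<'E'
from h import *
d=pickle.load(open("d5.pkl","rb"))["scene"]
a=np.radians(-7.4);j=np.array([np.cos(a),np.sin(a),0]);u=np.array([-np.sin(a),np.cos(a),0])
T=np.array([.4803,-.0995,.1703])
def pl(uv,off):
    o,dd=ray(d,[(255+x/9,150+y/9) for x,y in uv]); k=((T-o)@j+off)/(dd@j)
    P=o+dd*k[:,None]; return np.c_[(P-T)@u,P[:,2]]
n=pl([(327,120),(332,270)],.018);print(n,np.degrees(np.arctan2(n[0,0]-n[1,0],n[0,1]-n[1,1])))
f=pl([(172,568),(366,515)],.04);print(f,np.degrees(np.arctan2(f[1,1]-f[0,1],f[1,0]-f[0,0])))
E
```

```text
[[0.02841971 0.20185645]
 [0.02630404 0.14550392]] 2.150064932302521
[[-0.04255293  0.06246757]
 [ 0.02442367  0.06142437]] -0.8923392587613825
```

Request:
jog_arm(
  deltas=[
    [[2,-0.9,0,0.43,0,0,0],[2,-2.3,0,1.07,0,0,0],[2,-3.6,0,1.7,0,0,0],[2,-4.5,0,2.1,0,0,0],[2,-4.9,0,2.3,0,0,0],[2,-5.1,0,2.4,0,0,0],[2,-5.1,0,2.4,0,0,0]],
  ],
)

```text
clock: 7.6
tool_pos: [0.4803, -0.0998, 0.1139]
tcp_rot: [-3.139, -1.131, 1.435]
wrist_force: [-0.0, 0.1, -2.5]
grip_width: 0.405
```

```bash
python3 - <<'E'
from rig import bot
from h import *
s=bot.get_state();print(s["tool_pos"],s["tcp_rot"],s["wrist_force"],s["ft_torque"])
r=bot.get_image("scene");crop(r,(200,120,360,260),4,"pics/s6.png")
E
```

```text
[ 0.48025109 -0.09978545  0.11388734] [-3.13894594 -1.13095977  1.43478356] [-0.02529418  0.12852062 -2.5133338 ] [-0.73712281  0.13547209  0.01428281]
```

View pics/s6.png

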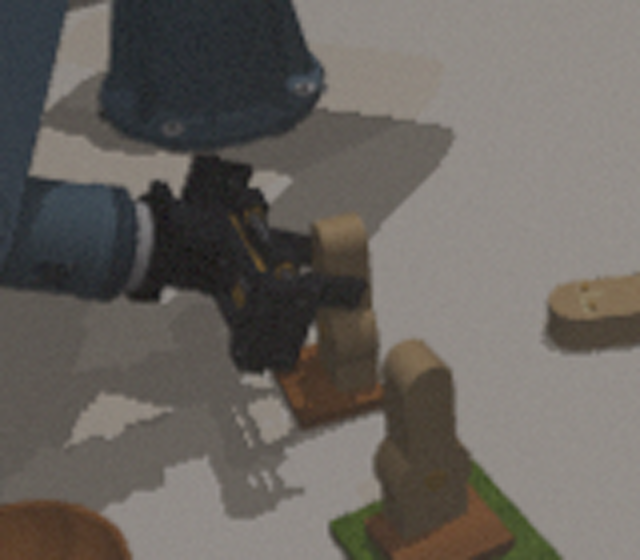

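Close to contact; creep down and watch the force.

Request:
jog_arm(
  deltas=[
    [[2,-0.15,0,0.07,0,0,0],[2,-0.27,0,0.13,0,0,0],[2,-0.27,0,0.13,0,0,0]],
  ],
)

```text
clock: 7.95
tool_pos: [0.4804, -0.0999, 0.1115]
tcp_rot: [-3.141, -1.131, 1.437]
wrist_force: [0.0, -0.2, -0.7]
grip_width: 0.404
```

```bash
python3 - <<'E'
from rig import bot
s=bot.get_state();print(s["tool_pos"],s["tcp_rot"],s["wrist_force"],s["ft_torque"])
E
```

```text
[ 0.48042485 -0.09992794  0.11150288] [-3.14136004 -1.130528    1.43707477] [ 0.02447648 -0.15695154 -0.67312509] [-0.49556964  0.03500463  0.02197258]
```

Request:
jog_arm(
  deltas=[
    [[2,-0.09,0,0.04,0,0,0],[2,-0.09,0,0.04,0,0,0]],
  ],
)

```text
clock: 8.15
tool_pos: [0.4804, -0.1, 0.1114]
tcp_rot: [3.141, -1.132, 1.438]
wrist_force: [-2.6, -1.5, 5.6]
grip_width: 0.402
```

Request:
jog_arm(
  deltas=[
    [[2,-0.09,0,0.04,0,0,0],[2,-0.09,0,0.04,0,0,0]],
  ],
)

```text
clock: 8.35
tool_pos: [0.4803, -0.1, 0.1113]
tcp_rot: [3.14, -1.134, 1.44]
wrist_force: [-3.6, -2.4, 10.9]
grip_width: 0.401
```

```bash
python3 - <<'E'
from rig import bot
s=bot.get_state();print(s["tool_pos"],s["tcp_rot"],s["wrist_force"],s["ft_torque"])
E
```

```text
[ 0.48032609 -0.09995935  0.11126309] [ 3.14002425 -1.133676    1.43979759] [-3.58466567 -2.37739538 10.86234321] [ 1.00373694 -0.03002525  0.4597535 ]
```

Request:
jog_arm(
  deltas=[
    [[2,0.1,0,-0.04,0,0,0],[2,0.1,0,-0.04,0,0,0],[3.7,0.1,0,-0.04,0,0,0],[4.2,0.1,0,-0.04,0,0,0],[5,0.1,0,-0.04,0,0,0],[6,0.1,0,-0.04,0,0,0],[6,0.1,0,-0.04,0,0,0]],
  ],
  squeeze=8,
)

```text
clock: 9.05
tool_pos: [0.4803, -0.0997, 0.1101]
tcp_rot: [-3.139, -1.131, 1.435]
wrist_force: [0.1, -0.6, -0.3]
grip_width: 0.676
```

```bash
python3 - <<'E'
from rig import bot
from h import *
s=bot.get_state();print(s["tool_pos"],s["tcp_rot"],s["wrist_force"],s["ft_torque"],s["grip_width"])
r=bot.get_image("scene");crop(r,(200,120,360,260),4,"pics/s7.png")
E
```

```text
[ 0.48028236 -0.09969366  0.1101459 ] [-3.13947143 -1.13051017  1.43536991] [ 0.12533464 -0.64012595 -0.29051938] [-0.34240667  0.07200333 -0.00334615] 0.676472791328426
```

View pics/s7.png

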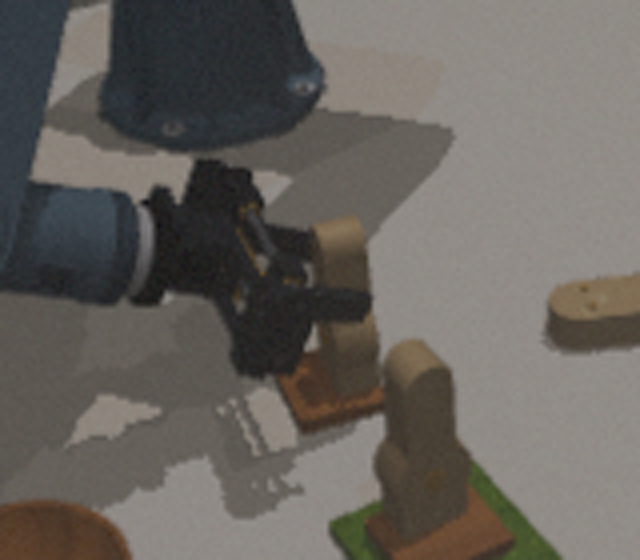

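Request:
jog_arm(
  deltas=[
    [[6,0,0,-1,0,0,0],[6,0,0,-3,0,0,0],[6,0,0,-6,0,0,0],[6,2,0,-9,0,0,0],[6,5,0,-11,0,0,0],[6,9,0,-11,0,-8,0],[6,12,0,-11,0,-16,0],[6,12,0,-11,0,-24,0]],
  ],
)

```text
clock: 9.9
tool_pos: [0.475, -0.1489, 0.2699]
tcp_rot: [3.135, -0.703, 1.441]
wrist_force: [0.3, -0.6, 0.0]
grip_width: 0.681
```

```bash
python3 - <<'E'
from rig import bot
from h import *
s=bot.get_state();print(s["tool_pos"],s["tcp_rot"],s["joint_positions"].round(2))
r=bot.get_image("scene");pickle.dump(r,open("s8.pkl","wb"));crop(r,(200,120,360,260),4,"pics/s8.png")
print(delta(s,[.48,-.20,.33],tgt(-7.4,0)))
E
```

```text
[ 0.475033   -0.14890476  0.26987226] [ 3.13461389 -0.70250309  1.44107938] [-0.86  0.21  1.7   0.52  1.73 -0.77]
(array([ 0.07,  1.21, -7.81]), array([  0.4, -40.3,  -0.2]))
```

View pics/s8.png

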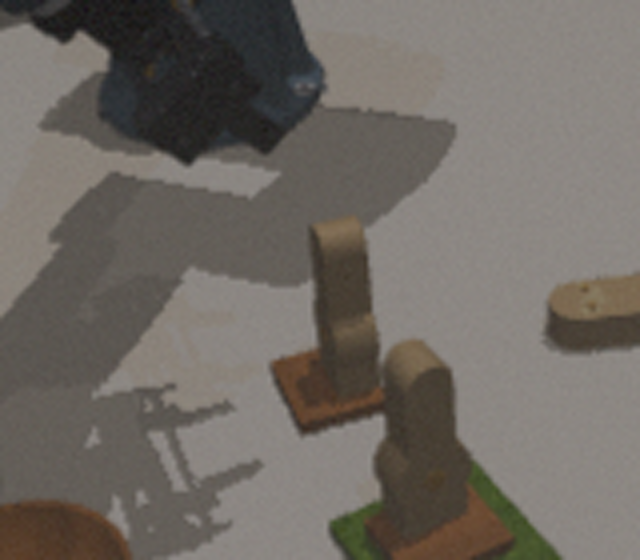

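Request:
jog_arm(
  deltas=[
    [[6,0,0.3,-1.5,0,-6,0],[6,0,0.5,-3,0,-14,0],[6,0,0.8,-5,0,-22,0],[6,0,1,-7,0,-30,0],[6,0,1.2,-7.8,0,-38,0],[6,0,1.2,-7.8,0.4,-40.3,-0.2],[6,0,1.2,-7.8,0.4,-40.3,-0.2],[6,0,1.2,-7.8,0.4,-40.3,-0.2]],
  ],
)

```text
clock: 10.75
tool_pos: [0.4787, -0.1997, 0.3238]
tcp_rot: [-3.134, -0.011, 1.442]
wrist_force: [0.2, -0.5, -0.5]
grip_width: 0.682
```

```bash
python3 - <<'E'
from rig import bot
from h import *
r=bot.get_image("wrist");pickle.dump(r,open("w9.pkl","wb"));cv2.imwrite("pics/w9.png",r["image"][:,:,::-1])
s=bot.get_state();print(s["tool_pos"],s["tcp_rot"],s["joint_positions"].round(2))
print(r["cam_to_world"].round(3))
E
```

```text
[ 0.47865989 -0.20004433  0.3237328 ] [-3.13347426 -0.01100616  1.44180178] [-0.63  0.01  1.66  0.01  1.49 -0.5 ]
[[ 0.992  0.122  0.038  0.488]
 [-0.128  0.962  0.242 -0.137]
 [-0.007 -0.245  0.97   0.454]
 [ 0.     0.     0.     1.   ]]
```

View pics/w9.png

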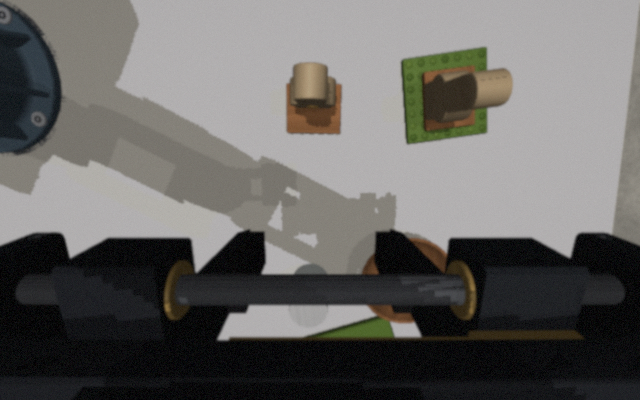

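```bash
python3 - <<'E'
from h import *
r=pickle.load(open("w9.pkl","rb"))
crop(r,(270,50,360,150),6,"pics/c9.png")
E
```

```text
(no output)
```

View pics/c9.png

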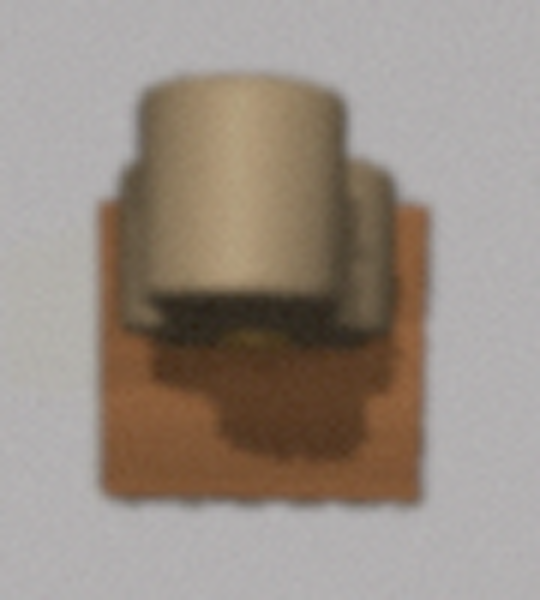

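```bash
python3 - <<'E'
from rig import bot
from h import *
r=pickle.load(open("w9.pkl","rb"))
c=lambda L:[(270+x/6,50+y/6) for x,y in L]
f=onz(r,c([(100,497),(422,499),(430,206),(98,203)]),.014);print(f.round(4).tolist())
for i in range(4):
    e=f[(i+1)%4]-f[i];print(round(np.linalg.norm(e),4),np.degrees(np.arctan2(e[1],e[0])).round(1))
print("centre",f.mean(0))
t=onz(r,c([(243,78),(243,292)]),.155);print("top back/front mid",t.round(4).tolist())
t=onz(r,c([(140,180),(345,180)]),.140);print("neck",t.round(4).tolist(),t.mean(0))
E
```

```text
[[0.4347, -0.1392, 0.014], [0.5139, -0.1498, 0.014], [0.5233, -0.0823, 0.014], [0.4448, -0.0714, 0.014]]
0.0799 -7.7
0.0682 82.0
0.0792 172.1
0.0685 -98.5
centre [ 0.47918104 -0.11066694  0.014     ]
top back/front mid [[0.4845, -0.0769, 0.155], [0.4801, -0.1091, 0.155]]
neck [[0.4648, -0.0875, 0.14], [0.4993, -0.092, 0.14]] [ 0.48203914 -0.08977222  0.14      ]
```

```bash
python3 - <<'E'
from rig import bot
from h import *
s=bot.get_state();print(delta(s,[.482,-.093,.2],tgt(-7.9,0)))
E
```

```text
(array([10.52, -0.94, 12.5 ]), array([-0.5, -0.6,  0.5]))
```

Request:
jog_arm(
  deltas=[
    [[6,2,-0.2,1,0,0,0],[6,5,-0.5,3,-0.3,-0.3,0.3],[6,8,-0.9,5,-0.5,-0.6,0.5],[6,10.5,-0.9,8,-0.5,-0.6,0.5],[6,10.5,-0.9,11,-0.5,-0.6,0.5],[6,10.5,-0.9,12.5,-0.5,-0.6,0.5],[6,10.5,-0.9,12.5,-0.5,-0.6,0.5],[6,10.5,-0.9,12.5,-0.5,-0.6,0.5]],
  ],
)

```text
clock: 11.6
tool_pos: [0.4829, -0.094, 0.2006]
tcp_rot: [3.14, 0.001, 1.433]
wrist_force: [-0.4, 0.0, 0.4]
grip_width: 0.681
```

```bash
python3 - <<'E'
from rig import bot
from h import *
s=bot.get_state();print(s["tool_pos"],s["tcp_rot"]);print(delta(s,[.482,-.093,.12],tgt(-7.9,0)))
r=bot.get_image("wrist");cv2.imwrite("pics/w10.png",r["image"][:,:,::-1])
E
```

```text
[ 0.48287252 -0.09401705  0.20055753] [3.14016323e+00 1.27681298e-03 1.43267201e+00]
(array([ 0.1 , -0.11,  8.06]), array([ 0.1,  0.1, -0. ]))
```

View pics/w10.png

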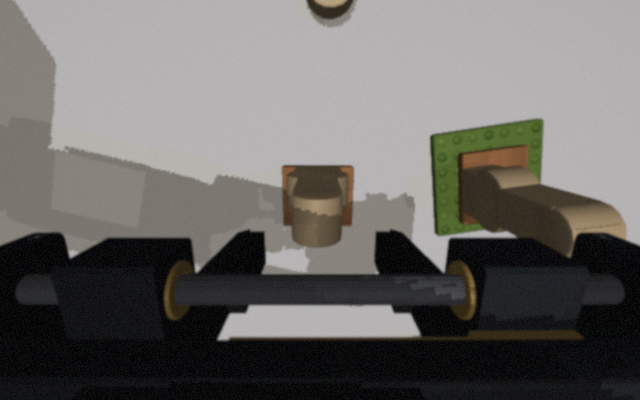

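Request:
jog_arm(
  deltas=[
    [[6,0,-0.1,2.5,0,0,0],[6,0,-0.1,5,0,0,0],[6,0,-0.1,7,0,0,0],[6,0,-0.1,7.9,0,0,0],[6,0,-0.1,7.9,0,0,0],[6,0,-0.1,7.9,0,0,0]],
  ],
)

```text
clock: 12.25
tool_pos: [0.483, -0.094, 0.1229]
tcp_rot: [3.137, 0.003, 1.434]
wrist_force: [0.8, 0.4, 1.3]
grip_width: 0.68
```

Request:
jog_arm(
  deltas=[
    [[3.9,0,0,0,0,0,0],[3,0,0,0,0,0,0],[2,0,0,0,0,0,0],[2,0,0,0,0,0,0],[2,0,0,0,0,0,0],[2,0,0,0,0,0,0],[2,0,0,0,0,0,0]],
  ],
  squeeze=40,
)

```text
clock: 12.95
tool_pos: [0.4824, -0.0935, 0.1222]
tcp_rot: [3.138, 0.002, 1.434]
wrist_force: [-2.5, -0.3, 6.1]
grip_width: 0.407
```

Request:
jog_arm(
  deltas=[
    [[2,0,0,-0.5,0,0,0],[2,0,0,-2,0,0,0],[2,0,0,-4,0,0,0],[2,0,0,-7,0,0,0],[2,0,0,-10,0,0,0],[2,0,0,-13,0,0,0],[2,0,0,-15,0,0,0],[2,0,0,-15,0,0,0]],
  ],
)

```text
clock: 13.75
tool_pos: [0.4832, -0.0936, 0.2745]
tcp_rot: [3.133, 0.004, 1.434]
wrist_force: [0.7, 0.3, -2.0]
grip_width: 0.408
```

```bash
python3 - <<'E'
from rig import bot
from h import *
s=bot.get_state();print(s["tool_pos"],s["tcp_rot"],s["grip_width"]*88,s["wrist_force"])
r=bot.get_image("scene");cv2.imwrite("pics/s11.png",r["image"][:,:,::-1])
r=bot.get_image("side");cv2.imwrite("pics/d11.png",r["image"][:,:,::-1])
E
```

```text
[ 0.4831998  -0.09357918  0.27452986] [3.13349125 0.00374128 1.4342711 ] 35.87513261385762 [ 0.66095844  0.30964717 -1.96104217]
```

View pics/s11.png

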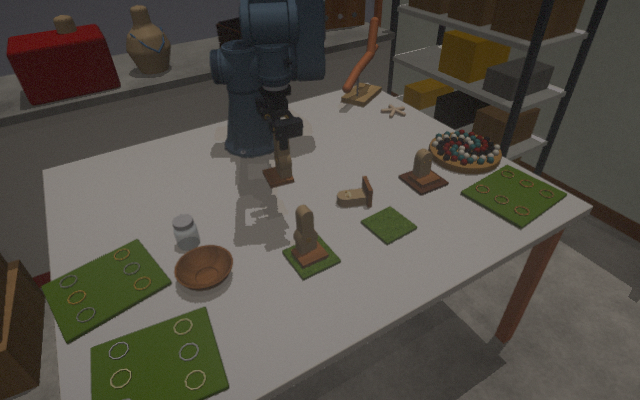

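View pics/d11.png

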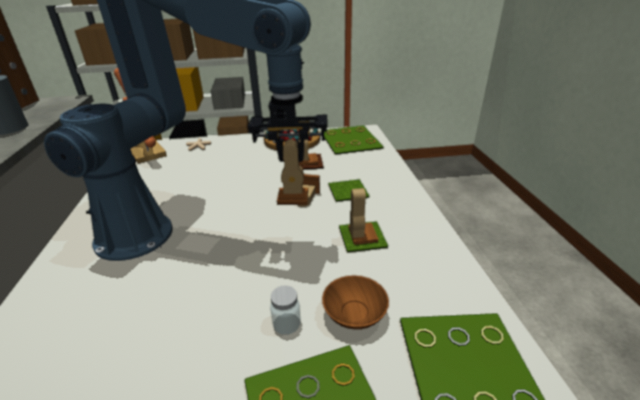

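```bash
python3 - <<'E'
from rig import bot
from h import *
s=bot.get_state();print(delta(s,[.66,.06,.33],tgt(-7.9,0)))
E
```

```text
(array([17.56, 15.62, -5.92]), array([0.1, 0.1, 0.1]))
```

Request:
jog_arm(
  deltas=[
    [[2,1.5,1.5,-2,0,0,0],[2,4,4,-4,0,0,0],[2,7,6.5,-5.5,0,0,0],[2,10.5,9,-5.9,0,0,0],[2,14,12.5,-5.9,0,0,0],[2,16.5,15,-5.9,0,0,0],[2,17.5,15.6,-5.9,0,0,0],[2,17.5,15.6,-5.9,0,0,0]],
  ],
)

```text
clock: 14.65
tool_pos: [0.6597, 0.0604, 0.3274]
tcp_rot: [-3.139, 0.002, 1.436]
wrist_force: [-0.5, -0.1, -3.1]
grip_width: 0.407
```

```bash
python3 - <<'E'
from rig import bot
from h import *
s=bot.get_state();print(s["tool_pos"],s["tcp_rot"],s["joint_positions"].round(2),s["wrist_force"],s["grip_width"]*88)
d={}
for n in ["wrist","scene","side"]:
    d[n]=bot.get_image(n)
pickle.dump(d,open("d12.pkl","wb"))
cv2.imwrite("pics/w12.png",d["wrist"]["image"][:,:,::-1]);
for n in ["wrist","scene","side"]:
    rr=d[n];h2=cv2.cvtColor(rr["image"],cv2.COLOR_RGB2HSV)
    g=((h2[...,0]>35)&(h2[...,0]<65)&(h2[...,1]>80)).astype(np.uint8)
    cs,_=cv2.findContours(g,cv2.RETR_EXTERNAL,cv2.CHAIN_APPROX_NONE)
    for q in cs:
        if 300<cv2.contourArea(q)<14000:
            e=onz(rr,q[:,0]+0.0,.012);c=e.mean(0)
            if np.linalg.norm(c[:2]-[.68,.142])<.08:
                mr=cv2.minAreaRect((e[:,:2]*1000).astype(np.float32));print(n,cv2.boundingRect(q),mr)
E
```

```text
[0.65966442 0.06043469 0.32739227] [-3.13942151e+00  2.39769146e-03  1.43608105e+00] [-0.09  0.33  1.28 -0.    1.53  0.05] [-0.47487898 -0.08190363 -3.11888025] 35.82599345605983
wrist (281, 58, 91, 97) ((681.9102172851562, 143.781494140625), (116.41474151611328, 116.7105484008789), 3.7620651721954346)
scene (362, 207, 55, 37) ((684.6434936523438, 143.06103515625), (118.0940933227539, 118.92320251464844), 3.8392014503479004)
side (329, 180, 37, 21) ((681.5477294921875, 140.06198120117188), (117.1562271118164, 124.29011535644531), 3.466109037399292)
```

View pics/w12.png

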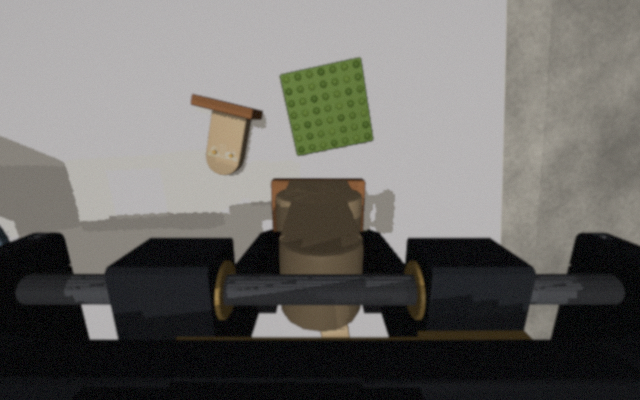

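```bash
python3 - <<'E'
from rig import bot
from h import *
s=bot.get_state();r=pickle.load(open("d12.pkl","rb"))["wrist"]
e=onz(r,[(271,179.5),(366,179.5)],.3274-.122+.014)
Rc=Ro.from_euler('xyz',s["tcp_rot"])
print(Rc.inv().apply(e-s["tool_pos"])*1000)
yaw=3.6+97.9-7.9
R=tgt(yaw+0*0,0) ; print("yaw",yaw)
f=np.array([np.cos(np.radians(3.6)),np.sin(np.radians(3.6))])
T=np.array([.6825,.143])-.018*f; print(T)
print(delta(s,[*T,.26],R))
print(Ro.from_matrix(R.as_matrix()).as_matrix().round(2))
E
```

```text
[[ 21.33425705 -40.59352399 110.19345417]
 [ 21.58281698  38.85664434 110.24287463]]
yaw 93.6
[0.66453552 0.14186977]
(array([ 8.37, -0.6 ,  6.94]), array([-1.000e-01,  2.000e-01, -1.015e+02]))
[[-1.   -0.06  0.  ]
 [-0.06  1.    0.  ]
 [-0.    0.   -1.  ]]
```

Request:
jog_arm(
  deltas=[
    [[2,1,0,0,0,0,-5],[2,2,0,0,0,0,-13],[2,3.5,0,0,0,0,-21],[2,5,-0.2,0,0,0,-29],[2,6.5,-0.4,0,0,0,-37],[2,7.5,-0.6,0,0,0,-45],[2,8.4,-0.6,0,0,0,-53],[2,8.4,-0.6,0,0,0,-61]],
  ],
)

```text
clock: 15.6
tool_pos: [0.6648, 0.143, 0.3309]
tcp_rot: [-3.141, 0.004, 2.504]
wrist_force: [0.1, -0.2, -1.8]
grip_width: 0.404
```

```bash
python3 - <<'E'
from rig import bot
from h import *
s=bot.get_state();print(s["tool_pos"],s["tcp_rot"],s["joint_positions"].round(2))
f=np.array([np.cos(np.radians(3.6)),np.sin(np.radians(3.6))])
T=np.array([.6825,.143])-.017*f
print(delta(s,[*T,.30],tgt(93.6,0)))
E
```

```text
[0.66478795 0.14297178 0.33088572] [-3.14117118  0.00351095  2.50417176] [ 0.04  0.37  1.23 -0.    1.55 -0.89]
(array([-0.11, -0.04,  3.09]), array([ -0.1,   0.2, -40.1]))
```

Request:
jog_arm(
  deltas=[
    [[2,-0.1,0,0.5,0,0,-8],[2,-0.1,0,1,0,0,-16],[2,-0.1,0,2,0,0,-24],[2,-0.1,0,3,0,0,-32],[2,-0.1,0,3,0,0.2,-37],[2,-0.1,0,3,0,0.2,-40.1],[2,-0.1,0,3,0,0.2,-40.1],[2,-0.1,0,3,0,0.2,-40.1]],
  ],
)

```text
clock: 16.4
tool_pos: [0.6661, 0.1415, 0.301]
tcp_rot: [-3.14, -0.001, -3.087]
wrist_force: [-0.4, -0.4, -2.1]
grip_width: 0.405
```

```bash
python3 - <<'E'
from rig import bot
from h import *
s=bot.get_state();print(s["tool_pos"],s["tcp_rot"],s["joint_positions"].round(2),s["wrist_force"])
f=np.array([np.cos(np.radians(3.6)),np.sin(np.radians(3.6))])
T=np.array([.6825,.143])-.017*f
print(delta(s,[*T,.15],tgt(93.6,0)))
d={n:bot.get_image(n) for n in ["scene","side"]}
pickle.dump(d,open("d13.pkl","wb"))
crop(d["scene"],(330,100,450,250),4,"pics/s13.png");crop(d["side"],(280,80,430,230),4,"pics/d13.png")
E
```

```text
[0.66611174 0.14153418 0.30095435] [-3.13985012e+00 -5.67525554e-04 -3.08725750e+00] [ 0.04  0.38  1.26 -0.    1.5  -1.59] [-0.4437902  -0.43739054 -2.06221846]
(array([ 0.05,  0.07, 15.1 ]), array([-0.1, -0. , -0.5]))
```

View pics/s13.png

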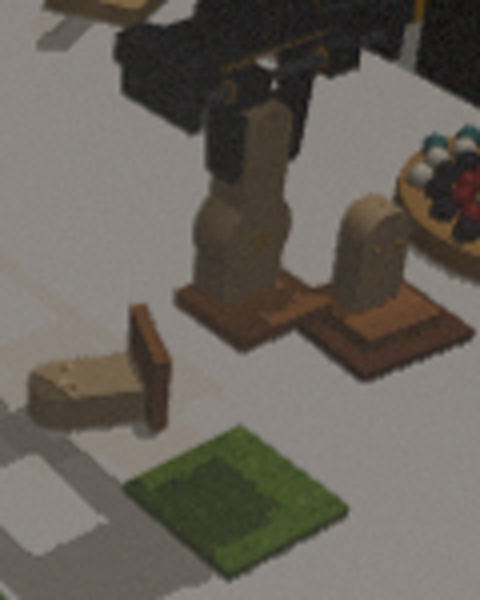

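View pics/d13.png

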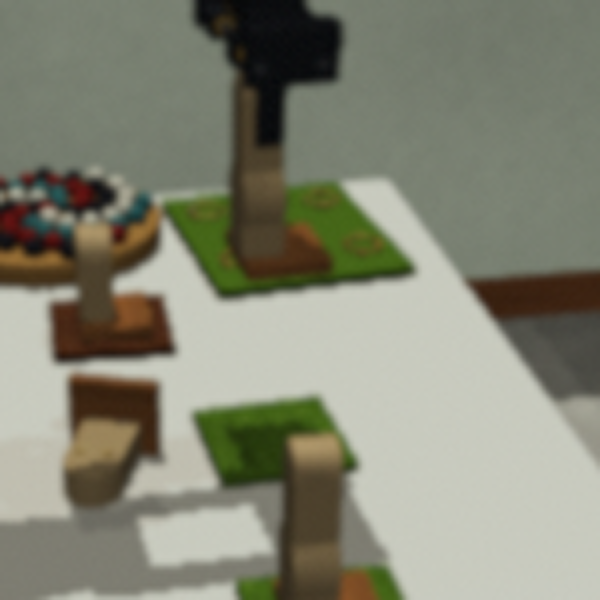

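Request:
jog_arm(
  deltas=[
    [[2,0,0,2,0,0,-0.2],[2,0,0,5,0,0,-0.4],[2,0,0,8,0,0,-0.4],[2,0,0,11,0,0,-0.4],[2,0,0,13.5,0,0,-0.4],[2,0,0,14.8,0,0,-0.4],[2,0,0,14.8,0,0,-0.4]],
  ],
)

```text
clock: 17.2
tool_pos: [0.6649, 0.1421, 0.1502]
tcp_rot: [-3.14, -0.005, -3.078]
wrist_force: [-0.3, -1.1, -3.0]
grip_width: 0.406
```

```bash
python3 - <<'E'
from rig import bot
from h import *
s=bot.get_state();print(s["tool_pos"],s["tcp_rot"],s["wrist_force"])
d={n:bot.get_image(n) for n in ["scene","side"]}
pickle.dump(d,open("d14.pkl","wb"))
crop(d["scene"],(345,150,435,255),6,"pics/s14.png");crop(d["side"],(310,100,390,210),5,"pics/d14.png")
E
```

```text
[0.66489928 0.14214676 0.15016734] [-3.14013689 -0.00524658 -3.07814165] [-0.27926577 -1.07603416 -2.98389172]
```

View pics/s14.png

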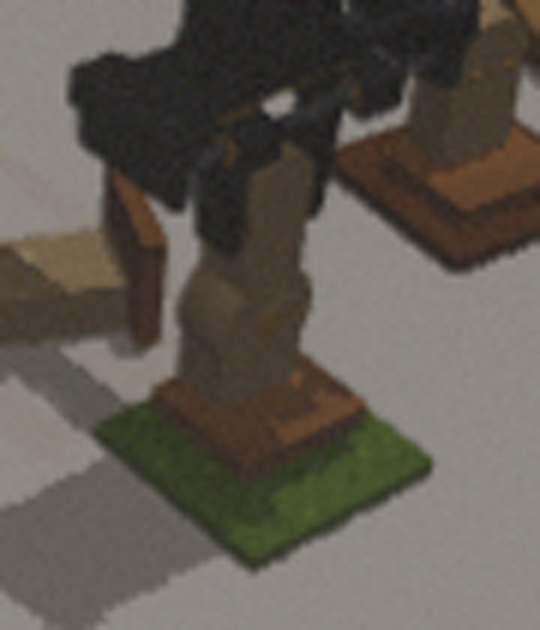

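View pics/d14.png

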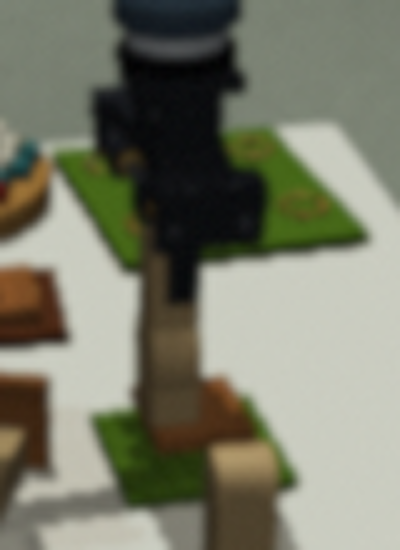

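```bash
python3 - <<'E'
from h import *
r=pickle.load(open("d14.pkl","rb"))["scene"]
c=lambda L:[(345+x/6,150+y/6) for x,y in L]
e=onz(r,c([(155,388),(249,457),(366,402)]),.042);print(e.round(4).tolist(),(e[0]+e[2])/2)
for a,b in [(0,1),(1,2)]:
    v=e[b]-e[a];print(np.linalg.norm(v),np.degrees(np.arctan2(v[1],v[0])))
m=onz(r,c([(95,432),(252,560),(432,463)]),.012);print(m.round(4).tolist(),(m[0]+m[2])/2)
for a,b in [(0,1),(1,2)]:
    v=m[b]-m[a];print(np.linalg.norm(v),np.degrees(np.arctan2(v[1],v[0])))
E
```

```text
[[0.6508, 0.1012, 0.042], [0.715, 0.1087, 0.042], [0.7138, 0.1814, 0.042]] [0.68228984 0.14131792 0.042     ]
0.06459135370742865 6.624435052745722
0.07278868525873736 90.92804623057923
[[0.6348, 0.0782, 0.012], [0.7476, 0.0878, 0.012], [0.7412, 0.2043, 0.012]] [0.68797929 0.14124994 0.012     ]
0.11317824846073725 4.856209135113037
0.11669007084487094 93.13821026970929
```

Request:
jog_arm(
  deltas=[
    [[2,-0.2,0,0.5,0,0,0],[2,-0.2,0,1,0,0,0],[2,-0.2,0,1.3,0,0,0],[2,-0.2,0,1.3,0,0,0]],
  ],
)

```text
clock: 17.7
tool_pos: [0.668, 0.1424, 0.139]
tcp_rot: [-3.14, -0.002, -3.078]
wrist_force: [0.1, -0.3, -3.3]
grip_width: 0.406
```

Request:
jog_arm(
  deltas=[
    [[2,0,0,0.1,0,0,0],[2,0,0,0.15,0,0,0],[2,0,0,0.15,0,0,0]],
  ],
)

```text
clock: 18.0
tool_pos: [0.6683, 0.1425, 0.138]
tcp_rot: [-3.14, -0.001, -3.078]
wrist_force: [0.8, 0.4, -3.4]
grip_width: 0.405
```

Request:
jog_arm(
  deltas=[
    [[2,0,0,0.1,0,0,0],[2,0,0,0.1,0,0,0]],
  ],
)

```text
clock: 18.2
tool_pos: [0.6682, 0.1424, 0.1369]
tcp_rot: [-3.14, -0.001, -3.078]
wrist_force: [-0.0, -1.5, -2.9]
grip_width: 0.408
```

Request:
jog_arm(
  deltas=[
    [[2,0,0,0.1,0,0,0],[2,0,0,0.1,0,0,0]],
  ],
)

```text
clock: 18.4
tool_pos: [0.6682, 0.1424, 0.1358]
tcp_rot: [-3.14, -0.001, -3.078]
wrist_force: [-1.1, -0.4, -2.9]
grip_width: 0.406
```

Request:
jog_arm(
  deltas=[
    [[2,0,0,0.1,0,0,0],[2,0,0,0.1,0,0,0]],
  ],
)

```text
clock: 18.6
tool_pos: [0.6682, 0.1424, 0.1348]
tcp_rot: [-3.14, -0.001, -3.078]
wrist_force: [-1.1, -0.5, -1.8]
grip_width: 0.404
```

```bash
python3 - <<'E'
from rig import bot
from h import *
s=bot.get_state();print(s["tool_pos"],s["tcp_rot"],s["wrist_force"])
d={n:bot.get_image(n) for n in ["scene","side"]}
pickle.dump(d,open("d15.pkl","wb"))
crop(d["scene"],(355,190,425,250),9,"pics/s15.png");crop(d["side"],(320,160,380,210),9,"pics/d15.png")
E
```

```text
[0.66819373 0.14241452 0.13479261] [-3.14004722e+00 -1.24884519e-03 -3.07753575e+00] [-1.07620874 -0.50560702 -1.79826413]
```

View pics/s15.png

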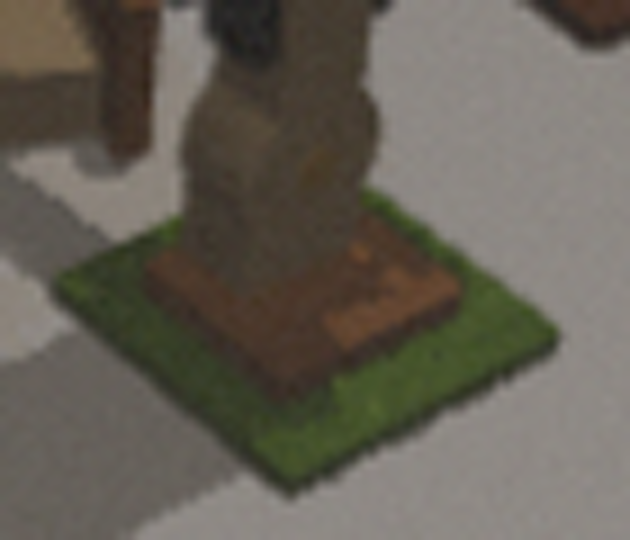

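View pics/d15.png

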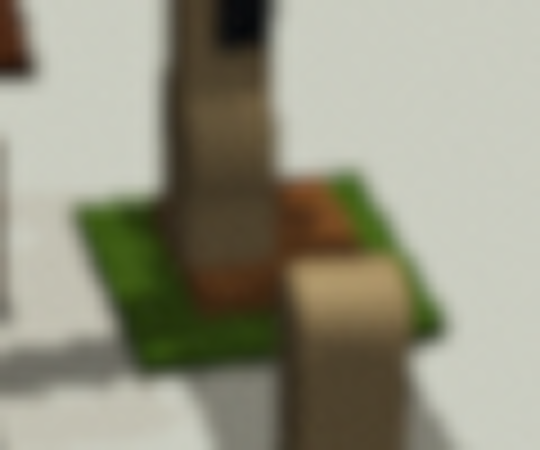

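```bash
python3 - <<'E'
from h import *
D=pickle.load(open("d15.pkl","rb"))
r=D["scene"];c=lambda L:[(355+x/9,190+y/9) for x,y in L]
e=onz(r,c([(147,265),(282,375),(462,281)]),.0265);m=onz(r,c([(55,285),(290,485),(557,336)]),.012)
print(e.round(4).tolist(),(e[0]+e[2])/2);print(m.round(4).tolist(),(m[0]+m[2])/2)
for q in (e,m):
  for a,b in [(0,1),(1,2)]:
    v=q[b]-q[a];print(np.linalg.norm(v).round(4),np.degrees(np.arctan2(v[1],v[0])).round(1))
r=D["side"];c=lambda L:[(320+x/9,160+y/9) for x,y in L]
print("side back-left foot bottom",onz(r,c([(192,305)]),.0125),"top front right",onz(r,c([(330,180),(360,245)]),.0265))
print(onz(r,c([(78,210),(143,355),(440,320),(355,175)]),.012).round(4).tolist())
E
```

```text
[[0.655, 0.101, 0.0265], [0.7203, 0.1054, 0.0265], [0.716, 0.1831, 0.0265]] [0.68552208 0.14205118 0.0265    ]
[[0.634, 0.0798, 0.012], [0.7496, 0.0869, 0.012], [0.7415, 0.2035, 0.012]] [0.68777583 0.14165754 0.012     ]
0.0655 3.9
0.0777 93.2
0.1158 3.5
0.1169 94.0
side back-left foot bottom [[0.65360362 0.11351344 0.0125    ]] top front right [[0.72005572 0.17441157 0.0265    ]
 [0.72031692 0.12326156 0.0265    ]]
[[0.6223, 0.1929, 0.012], [0.6294, 0.0826, 0.012], [0.7434, 0.088, 0.012], [0.7369, 0.2017, 0.012]]
```

Request:
jog_arm(
  deltas=[
    [[2,0,0,0.1,0,0,0],[2,0,0,0.1,0,0,0]],
  ],
)

```text
clock: 18.9
tool_pos: [0.6685, 0.1424, 0.1345]
tcp_rot: [-3.14, -0.0, -3.078]
wrist_force: [-1.4, -1.0, 0.6]
grip_width: 0.407
```

Request:
jog_arm(
  deltas=[
    [[2,0,0,0.1,0,0,0],[2,0,0,0.1,0,0,0]],
  ],
)

```text
clock: 19.1
tool_pos: [0.6687, 0.1423, 0.1345]
tcp_rot: [-3.14, 0.0, -3.077]
wrist_force: [-3.5, -0.5, 6.9]
grip_width: 0.405
```

Request:
jog_arm(
  deltas=[
    [[2,0,0,-0.08,0,0,0],[2,0,0,-0.08,0,0,0],[3.8,0,0,-0.08,0,0,0],[4.2,0,0,-0.08,0,0,0],[5,0,0,-0.08,0,0,0],[6,0,0,-0.08,0,0,0],[6,0,0,-0.08,0,0,0]],
  ],
  squeeze=8,
)

```text
clock: 19.8
tool_pos: [0.6683, 0.1425, 0.1337]
tcp_rot: [-3.14, -0.001, -3.078]
wrist_force: [0.9, 0.3, 0.2]
grip_width: 0.68
```

Request:
jog_arm(
  deltas=[
    [[6,0,0,-1,0,0,0],[6,0,0,-3,0,0,0],[6,0,0,-6,0,0,0],[6,0,0,-10,0,0,0],[6,2,0,-14,0,0,0],[6,4,0,-18,0,0,0],[6,4,0,-20,0,0,0],[6,4,0,-20,0,0,0]],
  ],
)

```text
clock: 20.6
tool_pos: [0.6299, 0.1404, 0.3396]
tcp_rot: [-3.14, 0.008, -3.077]
wrist_force: [0.4, 0.0, 0.4]
grip_width: 0.682
```

```bash
python3 - <<'E'
from rig import bot
from h import *
s=bot.get_state();print(s["tool_pos"],s["wrist_force"],s["grip_width"])
d={n:bot.get_image(n) for n in ["scene","side","wrist"]}
pickle.dump(d,open("d16.pkl","wb"))
for n in d: cv2.imwrite(f"pics/{n}16.png",d[n]["image"][:,:,::-1])
crop(d["scene"],(345,150,435,255),6,"pics/s16.png")
E
```

```text
[0.62986983 0.14038831 0.3396338 ] [0.35031291 0.04573958 0.40031862] 0.6822021028936143
```

View pics/s16.png

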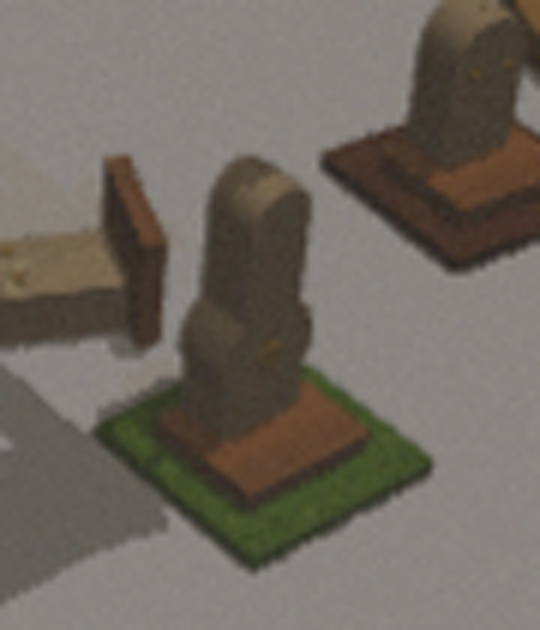

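View pics/scene16.png

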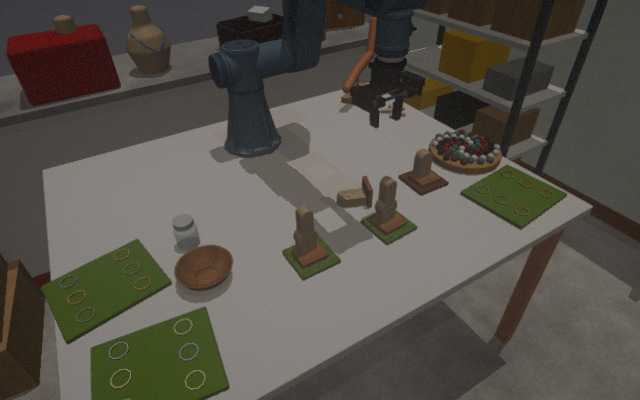

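View pics/wrist16.png

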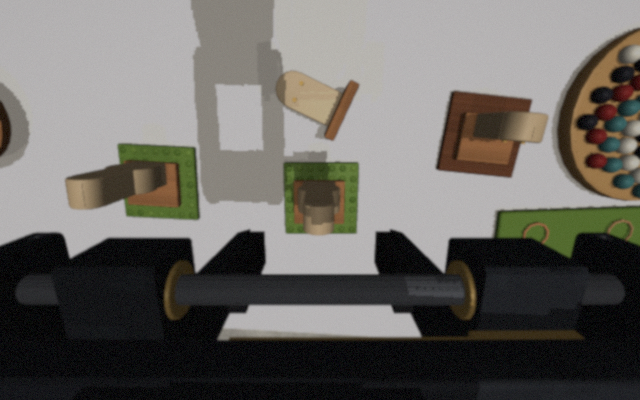

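```bash
python3 - <<'E'
from h import *
D=pickle.load(open("d16.pkl","rb"))
r=D["scene"];c=lambda L:[(345+x/6,150+y/6) for x,y in L]
e=onz(r,c([(158,416),(250,490),(372,432)]),.026);m=onz(r,c([(95,430),(252,562),(432,462)]),.012)
print(e.round(4).tolist(),(e[0]+e[2])/2);print(m.round(4).tolist(),(m[0]+m[2])/2)
r=D["wrist"];crop(r,(275,150,370,245),6,"pics/w16z.png")
E
```

```text
[[0.6542, 0.1017, 0.026], [0.7204, 0.1066, 0.026], [0.7193, 0.1829, 0.026]] [0.68673734 0.14228671 0.026     ]
[[0.6336, 0.0791, 0.012], [0.7486, 0.087, 0.012], [0.7406, 0.2048, 0.012]] [0.68709117 0.141933   0.012     ]
```

View pics/w16z.png

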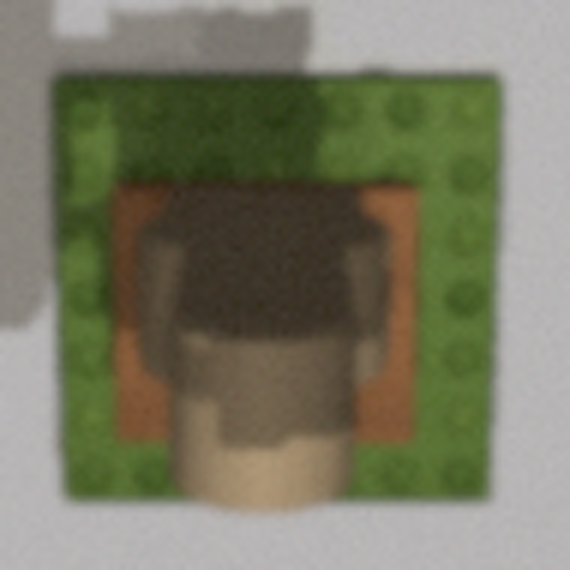

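```bash
python3 - <<'E'
from h import *
r=pickle.load(open("d16.pkl","rb"))["wrist"];c=lambda L:[(275+x/6,150+y/6) for x,y in L]
e=onz(r,c([(112,185),(418,187),(413,440),(118,438)]),.026);m=onz(r,c([(55,75),(498,77),(490,498),(66,498)]),.012)
for q in (e,m):
  print(q.round(4).tolist(),q.mean(0).round(4))
  for a in range(4):
    v=q[(a+1)%4]-q[a];print(np.linalg.norm(v).round(4),np.degrees(np.arctan2(v[1],v[0])).round(1))
E
```

```text
[[0.6516, 0.1002, 0.026], [0.647, 0.1788, 0.026], [0.7157, 0.1834, 0.026], [0.7203, 0.1047, 0.026]] [0.6837 0.1418 0.026 ]
0.0787 93.3
0.0688 3.8
0.0789 -86.7
0.0688 -176.3
[[0.6262, 0.083, 0.012], [0.6193, 0.1985, 0.012], [0.7362, 0.2078, 0.012], [0.7439, 0.09, 0.012]] [0.6814 0.1448 0.012 ]
0.1157 93.4
0.1174 4.5
0.1181 -86.3
0.1179 -176.6
```

```bash
python3 - <<'E'
from rig import bot
print(bot.finish_job(), bot.get_state()["clock"])
E
```

```text
the job is handed in; nothing more can be done
the job is handed in; nothing more can be done
```

The tall stand is now on the empty mat, upright and facing the customers. I handed the job in about 21 s into the 64 s allowed.

- **Which kind:** the tall twin was on show on a moss mat, so I took the lying tall stand.
- **Standing it up:** I gripped it by the neck, lifted it and turned it upright. I set it on its foot on the bare table, let go and backed away. A picture then showed it standing on its own.
- **Placing it:** I gripped the neck again from above, carried it over and turned it about 101°. I lowered it until it touched the mat with about 7 N, then released it and withdrew.

**Last checks:**
- **Centring:** the scene camera puts the foot centre within 1 mm of the mat centre. The wrist camera puts it 2 to 3 mm off in each direction, about 4 mm in all. The two disagree by about the 2 mm calibration error.
- **Angle:** the foot and mat are square to within about 1°.
- **Surroundings:** by eye, the other lying stand, both twins, the jar and the bowl look unmoved. I did not measure them again. The wrist force never read above about 13 N.

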